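Space the dividers of a vial rack with a gauge block

TASK

Set three equal lanes in the adjustable vial rack with the green spacer block, working outward from the grey fixed end wall: in each gap in turn hold the block flush against the wall or divider already set, without shoving that one, and ease it down between the parallel faces almost to the rack floor, so that it wedges the next orange divider out until the block just fits between both, still touching the one already set; then lift it out and step on. Push the dividers only with the block and gently, leave every lane exactly one block wide, and finally stand the block upright back on its yellow pad without disturbing the other lab ware.

Things in the scene. Friction and masses are not known exactly. Their poses are not given: they have to be found in the camera images.
- vial_rack: White base plate of the adjustable rack, 84 x 236 x 10 mm, fixed. Origin: centre of its underside; y axis: along the row, from the fixed end wall to the free end. Its upper face (rack floor) is 10 mm above the origin. Two 8 mm steel rods, 20 mm above the origin, run along y at x = -31 and +31 mm (54 mm clear between). A low grey bar, top 30 mm above the origin, closes the far end at y = 107 mm.
- end_wall: Grey fixed wall at the -y end of the rack, 78 x 20 x 50 mm (along the rack's x, y, z), axes as the rack. Origin: centre of its underside, on the rack floor, at rack y = -100 mm; its working face is at its y = +10 mm, its top 50 mm above the rack floor. Thin plastic, like the dividers: never press the spacer on any of them with more than 15 N.
- divider1: Orange divider next to the end wall, 76 mm (x) x 26 mm (y, foot) x 50 mm tall. Origin: centre of its underside, on the rack floor; axes as the rack. +y face upright at y = +13 mm. -y face upright at y = -13 mm up to 16 mm, then sloping to y = +4 mm at the top as a lead-in. Starts 5 to 13 mm too near the end wall; set right, its origin is 51 mm from the wall's and the gap 28 mm.
- divider2: Second orange divider, same shape. Every divider slides along the rack's y only and stays where left; a push of about 4 N along y moves it, less does not; slippery plastic (friction 0.2). Starts 5 to 13 mm short (to -y) of its final place, where its origin is 54 mm in y from divider1's (28 mm gap).
- divider3: Third and last orange divider, same as divider2. Starts 5 to 13 mm short (to -y) of its final place, where its origin is 54 mm in y from divider2's (28 mm gap).
- spacer: Green spacer block with black grip lines near its top, 36 mm (its x) x 28 mm (its y, the gauge width) x 110 mm tall, about 0.15 kg, slippery on the dividers, standing upright on the pad. Origin: centre of its underside. Used with its y along the rack's y; held near the top, so that the fingers stay above the 50 mm tall dividers.
- pad: Yellow rubber pad, 100 x 100 x 4 mm, fixed on the bench to the left or right of the rack; the spacer stands on it at the start and must stand on it at the end. Origin: centre of its underside.
- rack_green: Green tube rack, 129 x 90 x 26 mm, loose on the bench on the other side of the vial rack; a bystander. Origin: centre of its underside.
- vial_a: White capped vial, 25 mm across, 61 mm tall, standing behind the rack; a bystander. Origin: centre of its underside.
- vial_b: White capped vial like vial_a, also behind the rack; a bystander. Origin: centre of its underside.
- tube_lying: Conical tube with blue cap, 112 mm long, lying at the back right; a bystander. Origin: under its middle.

How it is judged:
By the outcome, as a careful person would: the job done as asked, in the order asked, and still so for the second after the job is handed in, with the robot touching nothing.
It also fails if it takes over 72 s, if anything falls off the work surface, if the arm or the gripper's body presses on something with over 40 N, if the wrist force passes 120 N, or if a joint passes its speed limit or range.

ROBOT

A 6-joint arm with a two-finger parallel gripper is mounted at the origin on a cart in front of the work surface, level with it; the furniture and walls round the work are solid. World frame = base frame: x ahead of the robot, y to its left, z up, the work surface at z = 0. Lengths are in m, angles in rad, forces in N, time in s.
With the tool pointing down it reaches from about 0.425 to 0.95 m from the base axis. Payload 3.5 kg.
Tool frame: the origin (TCP) lies at the very end of the fingers, on their centre line; the grasp point (between the pads) lies 19 mm behind it; z points along the fingers, y is the direction in which the jaws open and shut (so a half turn about z gives the same grasp; the last joint's range is limited). The gripper opens to 85 mm and grips with 20 to 120 N. Pads are 22 mm wide; open, the fingers measure 114 mm over their backs; the gripper's body (76 mm by 85 mm) begins 54 mm behind the grasp point. The pads swing forward as they close: fully open they stand 13 mm farther back than shut.
Start: joints at [1.188, 0.286, 1.577, -0, 1.279, -0.15], TCP at [0.156, 0.657, 0.231] pointing down, gripper open.
Joint ranges: [-2.77, 2.77], [-0.9, 2.22], [0.21, 2.48], [-1.53, 4.67], [0.24, 2.81], [-2.84, 2.84]. Speed limits (rad/s): [2.79, 2.79, 3.14, 3.14, 3.14, 3.14].

INTERFACE

Orientations are given as a unit quaternion [x, y, z, w].
In Python, from plant import ctrl, imaging gives the robot as it stands.
- The arm moves only by the shell command python3 -m creep 'ROWS' [OPENING] [FORCE]. ROWS is JSON, one flat list of numbers, 4 for each row, row after row: the shift along the tool's x, y, z in units of 25 mm (1.0 is 25 mm), then the turn about the tool's z in units of 5 degrees (1.0 is 5 degrees). A call has 1 to 20 rows; each row is the pose to reach, as a shift and turn from the pose commanded when the call began, along the tool's axes at that moment; what a row does not reach only later rows make up. A row lasts 1/12 s, in which the tool goes at most 41.7 mm and 7.16 degrees, less where a joint would pass 70% of its speed; a pose out of reach is approached as far as the arm can. A call with a gripper value outside its range is refused whole. OPENING is the closure in counts, from 0 (fully open) to 255 (shut), set as the call begins (- or left out, the last holds). The fingers move at their own pace and stop on an object; FORCE is the grip in N (left out, the last holds). Time passes only in rows, so rows that repeat a pose let the fingers close. It gives the time, the measured TCP pose, the force and the opening at its end, in the units of the state.
- ctrl.get_state(): the state, without advancing time (a new reading comes with each control period).
- imaging.read_camera(name): name is "scene" or "top"; returns the picture (420x560x3 uint8, red, green, blue); there is no depth.
- imaging.camera_info(name): a dict with "intrinsics" (3x3 intrinsics, pixels), "origin" and "attitude" of the camera in the world. Camera axes: x right, y down, z forward; pixel columns grow to the right and rows downward; lengths in m; the calibration is good to about 2 mm. A picture is of the moment at which its call begins. camera_info takes no time and is no camera call.
- ctrl.sign_off(): hands the job in, once; it reports no verdict.
Trained networks look in the newest picture that a camera, given by its name, has taken for a name from the list of things; names that differ only in an ending like _2 or _b are one class to them, and where a whole thing is asked for, a point or a joint stands for the part that bears it (a point fixed in the world has none). Each returns a list of dicts, best first, with "p" (0 to 1); they miss things now and then, are a little off and sometimes report something else, mostly with a low value. They report only what shows in the picture. A call takes as long as a camera call.
- imaging.silhouettes(camera, name): "mask" (420x560 bool, what is visible of it) and "uv" ([column, row] in pixels, amid what is visible of it).
The state is a dict: "time": time; "qpos": joint angles; "dq": joint speeds; "joint_efforts": joint torques, N m; "eef_pos": TCP position; "tcp_rot": TCP orientation; "contact_force": force on the tool from outside, world axes, zero at the start; "wrist_torque": the same for the moment, N m; "opening": opening from 0.0 (shut) to 1.0 (fully open).
Only numpy, scipy, OpenCV 4.12 (cv2) and the standard library are available. Lean on these libraries where they do the work, as an engineer would, in place of code of your own. Each camera call takes 0.05 s, during which the arm holds its last target.

## Working session

There is one attempt and no reset: what is moved stays moved. The work goes in short steps, Python scripts to look and compute and a shell command to move; the robot and the scene stay as the last step left them, time stands still between calls to the robot, and variables do not carry over. Pictures are saved under pics/ and viewed, and the job is handed in when it is done.

```bash
ls; mkdir -p pics
python3 - <<'E'
from plant import ctrl, imaging
import cv2
s=ctrl.get_state(); print(s)
for n in("scene","top"):
    print(n,imaging.camera_info(n))
    cv2.imwrite(f"pics/{n}0.png",imaging.read_camera(n)[:,:,::-1])
E
```

```text
pics
{'time': 0.0, 'qpos': array([ 1.18800158e+00,  2.87158213e-01,  1.57815382e+00,  1.63586221e-05,
        1.27857429e+00, -1.50000390e-01]), 'dq': array([ 0.00055948, -0.00095311, -0.002449  ,  0.00095088,  0.00095889,
        0.00100819]), 'joint_efforts': array([-9.03390064e-04, -4.05996072e+01, -2.92615646e+01, -1.91630170e-04,
        6.11283205e-03,  8.82675522e-06]), 'eef_pos': array([0.15544662, 0.65619955, 0.22996468]), 'tcp_rot': array([ 1.16136796e-01,  9.93232566e-01, -1.10431961e-03, -3.09466876e-04]), 'contact_force': array([-0.41658931,  0.41586323, -0.14576566]), 'wrist_torque': array([ 0.01768671, -0.01406009, -0.02397361]), 'opening': 0.9972658556611143}
scene {'intrinsics': array([[455.7672633 ,   0.        , 281.93531542],
       [  0.        , 455.7672633 , 202.96082987],
       [  0.        ,   0.        ,   1.        ]]), 'origin': array([-0.13758887, -0.58068938,  0.47472176]), 'attitude': array([ 0.763324  , -0.36054147,  0.23471868, -0.48192682])}
top {'intrinsics': array([[402.67438932,   0.        , 290.33839186],
       [  0.        , 402.67438932, 209.80121229],
       [  0.        ,   0.        ,   1.        ]]), 'origin': array([ 0.48651948, -0.03341496,  0.91536757]), 'attitude': array([-0.70247887,  0.71021468, -0.03014704,  0.03478085])}
```

View pics/scene0.png

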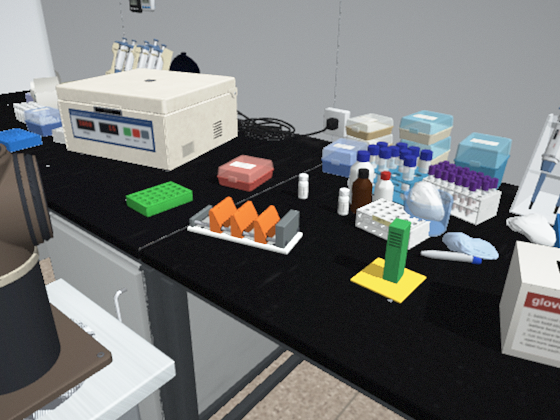

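View pics/top0.png

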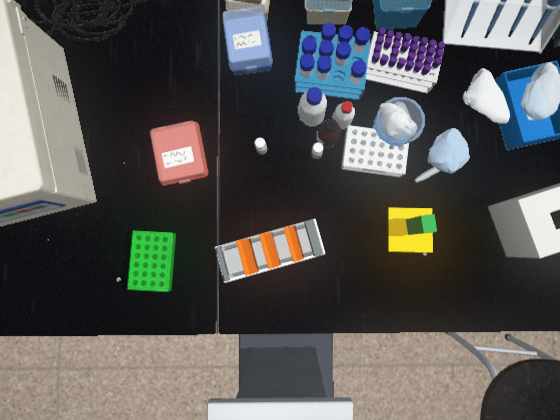

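```bash
cat > h.py <<'E'
import numpy as np, cv2
from plant import ctrl, imaging
from scipy.spatial.transform import Rotation as R
def cam(n):
    c=imaging.camera_info(n); return c['intrinsics'],np.array(c['origin']),R.from_quat(c['attitude']).as_matrix()
def proj(n,P):
    K,o,A=cam(n); p=(np.atleast_2d(P)-o)@A; p=p@K.T; return p[:,:2]/p[:,2:]
def ray(n,uv,z):
    K,o,A=cam(n); d=A@np.linalg.inv(K)@np.r_[uv,1.]; return o+d*(z-o[2])/d[2]
def box(x0,x1,y0,y1,z0,z1): return np.array([[x,y,z] for x in(x0,x1) for y in(y0,y1) for z in(z0,z1)])
def place(P,x,y,th,z=0):
    c,s=np.cos(th),np.sin(th); return P@np.array([[c,-s,0],[s,c,0],[0,0,1]]).T+[x,y,z]
def render(n,P,ss=4):
    uv=proj(n,P); h=cv2.convexHull(((uv+.5)*ss*16-8).astype(np.int32))
    m=np.zeros((420*ss,560*ss),np.uint8); cv2.fillConvexPoly(m,h,255,shift=4)
    return cv2.resize(m,(560,420),interpolation=cv2.INTER_AREA)/255.
E
python3 - <<'E'
from h import *
import pickle
for n in("scene","top"): 
    im=imaging.read_camera(n); np.save(f"im_{n}.npy",im)
    sc=(200,180,340,270) if n=="scene" else (190,190,340,300)
    for t,(a,b,c,d) in {'rack':((180,185,320,265) if n=="scene" else (205,205,345,300)),'pad':((340,205,440,305) if n=="scene" else (375,195,450,265))}.items():
        cr=im[b:d,a:c]; k=int(min(800/(c-a),600/(d-b))); cv2.imwrite(f"pics/{n}_{t}.png",cv2.resize(cr,None,fx=k,fy=k,interpolation=cv2.INTER_NEAREST)[:,:,::-1])
M={}
for n in("scene","top"):
    for t in["vial_rack","end_wall","divider1","spacer","pad","rack_green","vial_a","tube_lying"]:
        r=imaging.silhouettes(n,t); M[n,t]=r
        print(n,t,[(round(q['p'],2),np.round(q['uv']).tolist(),int(q['mask'].sum()),np.round(ray(n,q['uv'],.02),3)[:2].tolist()) for q in r[:4]])
pickle.dump(M,open('M.pkl','wb'))
print(ctrl.get_state()['time'])
E
```

```text
scene vial_rack [(0.61, [248.0, 224.0], 3929, [0.486, 0.012])]
scene end_wall [(0.66, [287.0, 228.0], 657, [0.528, -0.061])]
scene divider1 [(0.97, [241.0, 218.0], 679, [0.498, 0.043]), (0.83, [261.0, 223.0], 650, [0.51, -0.004]), (0.59, [222.0, 220.0], 576, [0.465, 0.07])]
scene spacer [(0.74, [399.0, 247.0], 1290, [0.609, -0.276])]
scene pad []
scene rack_green [(0.62, [157.0, 200.0], 1468, [0.439, 0.262])]
scene vial_a [(0.64, [301.0, 183.0], 226, [0.744, 0.065]), (0.56, [345.0, 200.0], 251, [0.725, -0.08])]
scene tube_lying [(0.9, [454.0, 253.0], 356, [0.654, -0.368])]
top vial_rack [(0.81, [270.0, 249.0], 4025, [0.482, 0.019]), (0.45, [293.0, 247.0], 410, [0.487, -0.033])]
top end_wall [(0.74, [424.0, 173.0], 148, [0.65, -0.329]), (0.66, [311.0, 237.0], 399, [0.507, -0.072])]
top divider1 [(0.96, [267.0, 251.0], 492, [0.478, 0.024]), (0.93, [295.0, 246.0], 384, [0.488, -0.037]), (0.76, [245.0, 257.0], 500, [0.466, 0.074])]
top spacer [(0.94, [421.0, 225.0], 499, [0.532, -0.318]), (0.65, [295.0, 244.0], 420, [0.493, -0.038])]
top pad [(0.82, [402.0, 234.0], 1526, [0.512, -0.276])]
top rack_green [(0.55, [151.0, 258.0], 2490, [0.466, 0.281])]
top vial_a [(0.71, [261.0, 146.0], 159, [0.716, 0.037]), (0.6, [318.0, 148.0], 136, [0.709, -0.092])]
top tube_lying [(0.74, [246.0, 251.0], 565, [0.478, 0.072]), (0.55, [426.0, 172.0], 160, [0.652, -0.334])]
1.0
```

View pics/scene_rack.png

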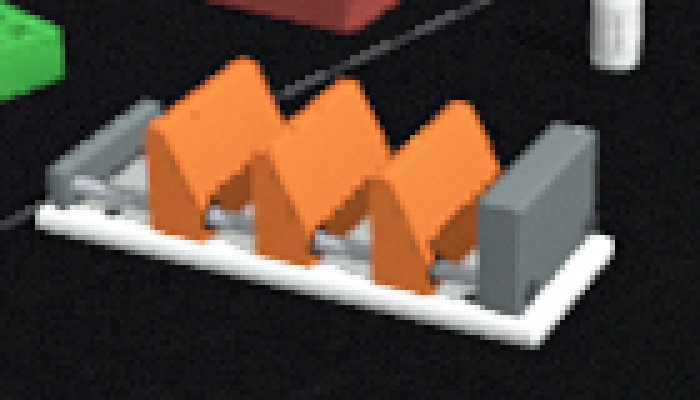

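View pics/top_rack.png

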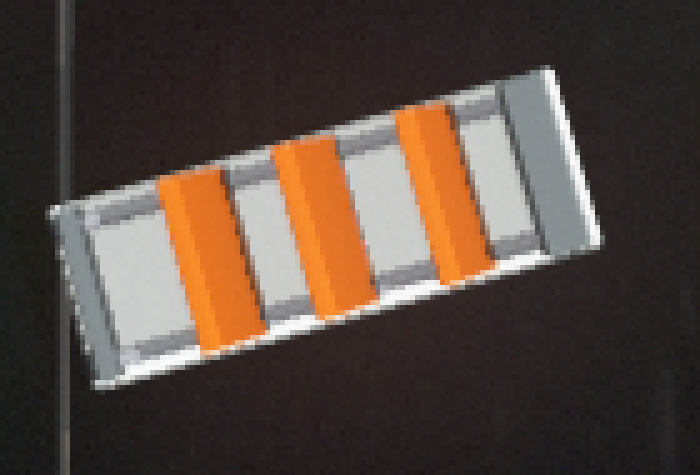

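View pics/top_pad.png

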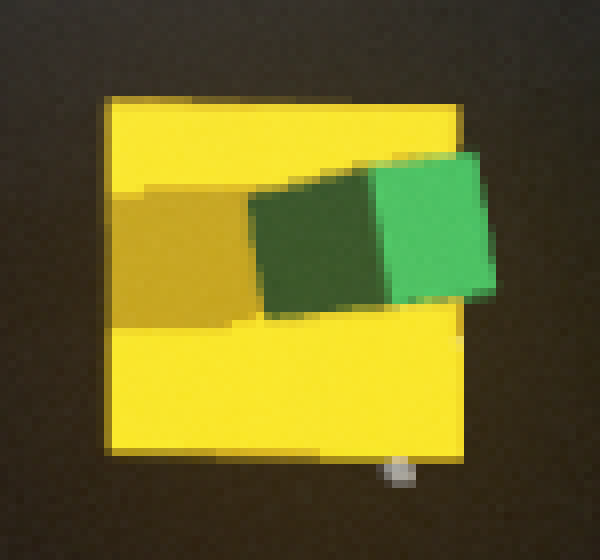

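View pics/scene_pad.png

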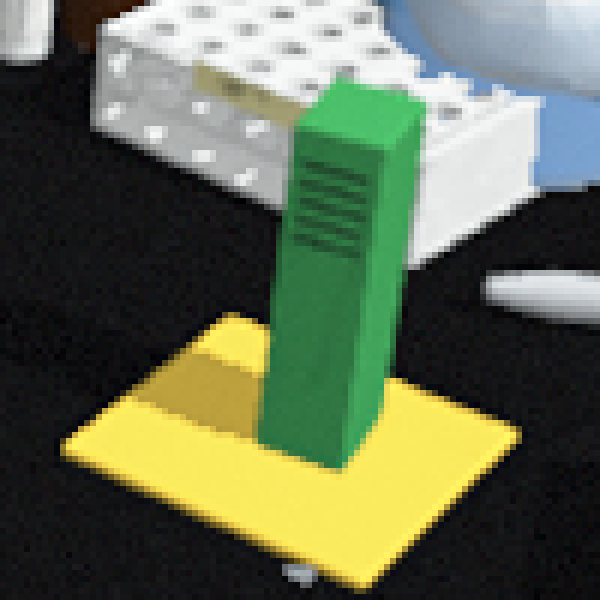

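```bash
cat > fit.py <<'E'
from h import *
from scipy.optimize import minimize
rackparts=[box(-.042,.042,-.118,.118,0,.010),box(-.039,.039,-.110,-.090,.010,.060)]
def dv(yc): 
    p=np.array([[x,y,z] for x in(-.038,.038) for y,z in[(.013,0),(.013,.05),(.004,.05),(-.013,.016),(-.013,0)]]); return p+[0,yc,.010]
bar=box(-.039,.039,.102,.112,.01,.03)
def fit(masks,model,x0,scale):
    def cost(v):
        c=0
        for n,m in masks.items():
            r=np.zeros(m.shape)
            for P in model(v): r=np.maximum(r,render(n,P))
            c+=np.sum((r-m)**2)
        return c
    x0=np.array(x0,float); best=None
    for k in range(3):
        s=minimize(lambda u:cost(x0+u*scale),np.zeros(len(x0)),method='Nelder-Mead',options=dict(initial_simplex=np.vstack([np.zeros(len(x0)),np.eye(len(x0))])/(1+2*k),xatol=.005,fatol=.05,maxiter=400))
        x0=x0+s.x*scale
    return x0,s.fun
def soft(n,roi,kind,im=None):
    im=(im if im is not None else np.load(f"im_{n}.npy")).astype(float); r,g,b=im[...,0],im[...,1],im[...,2]
    if kind=='bright': m=(im.max(2)-45)/80
    if kind=='orange': m=((r-b)-50)/80*(g<.75*r+20)
    if kind=='green': m=((g-r)-15)/30
    if kind=='yellow': m=((np.minimum(r,g)-b)-40)/80
    m=np.clip(m,0,1); o=np.zeros_like(m); a,b,c,d=roi; o[b:d,a:c]=m[b:d,a:c]; return o
E
python3 - <<'E'
from fit import *
RO={'top':(205,205,345,300),'scene':(183,190,310,252)}
# rack incl dividers
mod=lambda v:[place(P,v[0],v[1],v[2]) for P in rackparts+[bar,dv(v[3]),dv(v[4]),dv(v[5])]]
x0=[.485,.01,.22,-.058,-.012,.04]
sc=np.array([.01,.01,.05,.006,.006,.006])
mk={n:soft(n,RO[n],'bright') for n in RO}
# remove seam in top
for n in RO:
    base=lambda v:[place(P,*v) for P in rackparts+[bar]]
    print(n,fit({n:mk[n]},lambda v:mod(np.r_[v,x0[3:]]) if n=='scene' else base(v),x0[:3],sc[:3]))
b,_=fit(mk,lambda v:mod(np.r_[v,x0[3:]]),x0[:3],sc[:3]); print(b)
for n in RO:
    mo={n:soft(n,RO[n],'orange')}
    print('div',n,fit(mo,lambda v:[place(dv(y),*b) for y in v],x0[3:],sc[3:]))
RS={'top':(380,200,445,260),'scene':(380,212,415,290)}
S=box(-.018,.018,-.014,.014,.004,.114)
ms={n:soft(n,RS[n],'green') for n in RS}
for q in (['top'],['scene'],['top','scene']):
    print('sp',q,fit({n:ms[n] for n in q},lambda v:[place(S,*v)],[.53,-.285,.1],np.array([.01,.01,.1])))
RP={'top':(375,195,450,265),'scene':(345,255,430,305)}
print('pad',fit({'top':np.maximum(soft('top',RP['top'],'yellow'),ms['top'])},lambda v:[place(box(-.05,.05,-.05,.05,0,.004),*v),place(S,.53,-.285,.1)],[.52,-.27,0],np.array([.01,.01,.1])))
E
```

```text
top (array([0.47986073, 0.01929106, 0.26351639]), np.float64(55.90697664359862))
scene (array([0.48015733, 0.01949321, 0.27180709]), np.float64(436.10746599865433))Traceback (most recent call last):
  File "<stdin>", line 12, in <module>
  File "fit.py", line 17, in fit
    s=minimize(lambda u:cost(x0+u*scale),np.zeros(len(x0)),method='Nelder-Mead',options=dict(initial_simplex=np.vstack([np.zeros(len(x0)),np.eye(len(x0))])/(1+2*k),xatol=.005,fatol=.05,maxiter=400))
    res = _minimize_neldermead(fun, x0, args, callback, bounds=bounds,
                               **options)
    fxr = func(xr)
    fx = function(np.copy(x), *(wrapper_args + args))
  File "fit.py", line 17, in <lambda>
    s=minimize(lambda u:cost(x0+u*scale),np.zeros(len(x0)),method='Nelder-Mead',options=dict(initial_simplex=np.vstack([np.zeros(len(x0)),np.eye(len(x0))])/(1+2*k),xatol=.005,fatol=.05,maxiter=400))
                        ~~~~^^^^^^^^^^^^
  File "fit.py", line 12, in cost
    for P in model(v): r=np.maximum(r,render(n,P))
                                      ~~~~~~^^^^^
  File "h.py", line 14, in render
    uv=proj(n,P); h=cv2.convexHull(((uv+.5)*ss*16-8).astype(np.int32))
  File "h.py", line 7, in proj
    K,o,A=cam(n); p=(np.atleast_2d(P)-o)@A; p=p@K.T; return p[:,:2]/p[:,2:]
          ~~~^^^
  File "h.py", line 5, in cam
    c=imaging.camera_info(n); return c['intrinsics'],np.array(c['origin']),R.from_quat(c['attitude']).as_matrix()
ValueError: time passes only in moves, steps and waits
```

```bash
python3 - <<'E'
s=open('h.py').read()
s=s.replace("def cam(n):","import functools\n@functools.lru_cache\ndef cam(n):"); open('h.py','w').write(s)
E
cat > run1.py <<'E'
from fit import *
RO={'top':(205,205,345,300),'scene':(183,190,310,252)}
mod=lambda v:[place(P,v[0],v[1],v[2]) for P in rackparts+[bar,dv(v[3]),dv(v[4]),dv(v[5])]]
x0=np.array([.48,.0194,.265,-.058,-.012,.04])
sc=np.array([.01,.01,.05,.006,.006,.006])
mk={n:soft(n,RO[n],'bright') for n in RO}
mo={n:soft(n,RO[n],'orange') for n in RO}
b=x0[:3];d=x0[3:]
for k in range(2):
    d,_=fit(mo,lambda v:[place(dv(y),*b) for y in v],d,sc[3:])
    b,f=fit(mk,lambda v:mod(np.r_[v,d]),b,sc[:3]); print(b,f,d)
for n in RO:
    bb,f=fit({n:mk[n]},lambda v:mod(np.r_[v,d]),b,sc[:3]); dd,g=fit({n:mo[n]},lambda v:[place(dv(y),*b) for y in v],d,sc[3:]); print(n,bb,f,dd,g)
RS={'top':(380,200,445,260),'scene':(380,212,415,290)}
S=box(-.018,.018,-.014,.014,.004,.114)
ms={n:soft(n,RS[n],'green') for n in RS}
for q in (['top'],['scene'],['top','scene']):
    print('sp',q,fit({n:ms[n] for n in q},lambda v:[place(S,*v)],[.53,-.285,.1],np.array([.01,.01,.1])))
RP={'top':(375,195,450,265),'scene':(345,255,430,305)}
print('pad',fit({'top':np.maximum(soft('top',RP['top'],'yellow'),ms['top'])},lambda v:[place(box(-.05,.05,-.05,.05,0,.004),*v),place(S,.53,-.285,.1)],[.52,-.27,0],np.array([.01,.01,.1])))
E
python3 run1.py
```

```text
[0.48025479 0.01847649 0.26585345] 375.6331565984237 [-0.05575623 -0.00217014  0.04804362]
[0.48025479 0.01847649 0.26585345] 400.6980258794694 [-0.0546399  -0.00114496  0.049276  ]
top [0.47989447 0.01924863 0.26462653] 55.89308583237217 [-0.05431737 -0.00103727  0.05032465] 77.88068429209919
scene [0.48114493 0.01774623 0.26284132] 320.6550649990388 [-0.05603243 -0.00253047  0.04782413] 168.7772627114571
sp ['top'] (array([ 0.5307056 , -0.30408137,  0.12933171]), np.float64(109.68708573625528))
sp ['scene'] (array([ 0.53185049, -0.30426752,  0.15165825]), np.float64(40.5122491349481))
sp ['top', 'scene'] (array([ 0.531191  , -0.30445831,  0.14769077]), np.float64(153.83213763936948))
pad (array([ 0.52274356, -0.29885427, -0.04459695]), np.float64(140.10630112216455))
```

```bash
cat > go.py <<'E'
import sys,json
from h import *
def units(target,yaw_deg=None,s=None):
    s=s or ctrl.get_state(); M=R.from_quat(s['tcp_rot']).as_matrix()
    d=M.T@(np.array(target)-s['eef_pos'])/.025
    y=np.degrees(np.arctan2(M[1,1],M[0,1])); t=0
    if yaw_deg is not None: t=-((yaw_deg-y+90)%180-90)/5
    return np.round(np.r_[d,t],3).tolist(), round(y,2)
if __name__=="__main__":
    a=[float(v) for v in sys.argv[1:]]
    print(units(a[:3],a[3] if len(a)>3 else None)); s=ctrl.get_state(); print(round(s['time'],2),s['eef_pos'].round(4),s['contact_force'].round(2),s['wrist_torque'].round(3))
E
python3 go.py .5 .2 .23 98.3;python3 go.py .531 -.3045 .19 98.3
python3 - <<'E'
from fit import *
for n,roi in {'top':(375,195,450,265),'scene':(340,205,440,305)}.items():
    a,b,c,d=roi; k=8 if n=='top' else 6
    im=np.load(f'im_{n}.npy')[b:d,a:c,::-1].copy(); im=cv2.resize(im,None,fx=k,fy=k,interpolation=cv2.INTER_NEAREST)
    for P,col in ((place(box(-.018,.018,-.014,.014,.004,.114),.5312,-.3045,.1477),(0,0,255)),(place(box(-.05,.05,-.05,.05,0,.004),.5227,-.2989,-.0446),(255,0,0))):
        uv=(proj(n,P)-[a,b]+.5)*k
        for i in range(8):
            for j in range(i):
                if bin(i^j).count('1')==1: cv2.line(im,tuple(uv[i].astype(int)),tuple(uv[j].astype(int)),col,1)
    cv2.imwrite(f'pics/ov_{n}.png',im)
E
```

```text
([-17.616, -14.6, 0.053, -4.328], np.float64(76.66))
1.0 [0.1557 0.6568 0.2313] [-0.26 -0.47 -0.27] [-0.01   0.041  0.008]
([-23.479, -33.95, 1.653, -4.328], np.float64(76.66))
1.0 [0.1557 0.6568 0.2313] [-0.26 -0.47 -0.27] [-0.01   0.041  0.008]
```

View pics/ov_top.png

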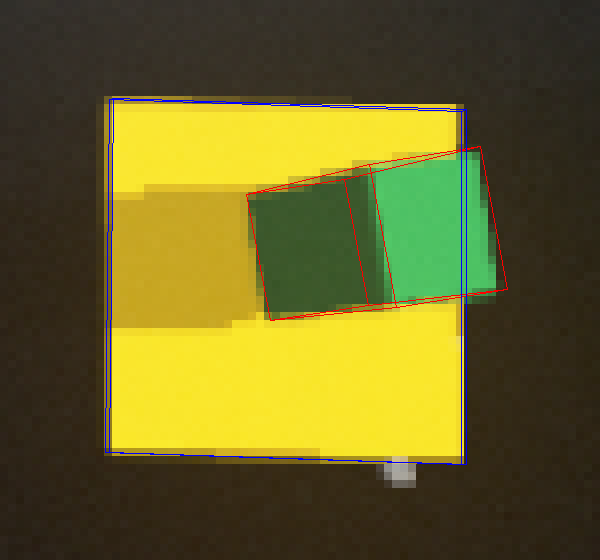

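View pics/ov_scene.png

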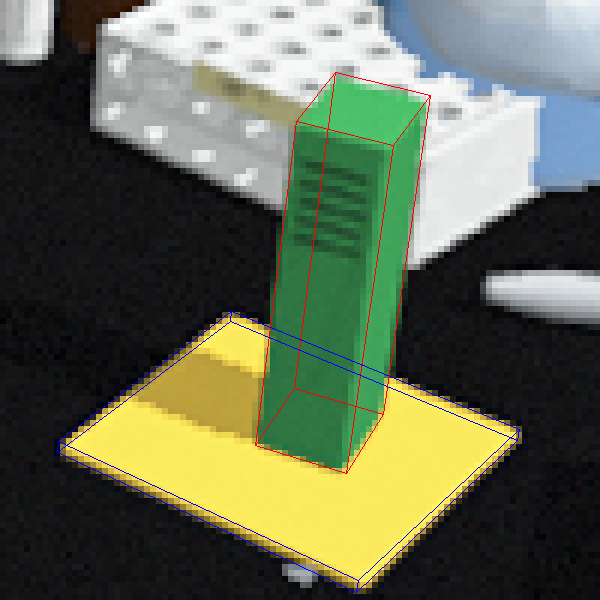

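```bash
python3 -m creep '[-6,-5,0.05,-1.5,-17.6,-14.6,0.05,-4.2,-17.6,-14.6,0.05,-4.2,-17.6,-14.6,0.05,-4.2,-17.6,-14.6,0.05,-4.2,-17.6,-14.6,0.05,-4.2,-17.6,-14.6,0.05,-4.2,-17.6,-14.6,0.05,-4.2,-17.6,-14.6,0.05,-4.2,-17.6,-14.6,0.05,-4.2,-17.6,-14.6,0.05,-4.2,-17.6,-14.6,0.05,-4.2,-17.6,-14.6,0.05,-4.2,-17.6,-14.6,0.05,-4.2,-17.6,-14.6,0.05,-4.2,-17.6,-14.6,0.05,-4.2]' 0 40; python3 go.py .531 -.3045 .19 97.5
```

```text
time: 2.33
eef_pos: [0.5004, 0.1988, 0.2301]
tcp_rot: [-0.065, 0.998, 0.0, -0.0]
contact_force: [-0.1, 0.1, -0.0]
opening: 0.998
([1.401, -20.122, 1.598, -0.007], np.float64(97.46))
2.33 [0.5004 0.1988 0.2301] [-0.1   0.07 -0.03] [ 0.003 -0.019  0.007]
```

```bash
python3 -m creep '[1.4,-20.1,1.6,0,1.4,-20.1,1.6,0,1.4,-20.1,1.6,0,1.4,-20.1,1.6,0,1.4,-20.1,1.6,0,1.4,-20.1,1.6,0,1.4,-20.1,1.6,0,1.4,-20.1,1.6,0,1.4,-20.1,1.6,0,1.4,-20.1,1.6,0,1.4,-20.1,1.6,0,1.4,-20.1,1.6,0,1.4,-20.1,1.6,0,1.4,-20.1,1.6,0]' ; python3 go.py .531 -.3045 .077 97.5
python3 - <<'E'
from h import *
for n,(a,b,c,d) in {'scene':(330,110,470,310),'top':(375,180,475,270)}.items():
    im=imaging.read_camera(n)[b:d,a:c,::-1]; k=4 if n=='scene' else 6
    cv2.imwrite(f'pics/hov_{n}.png',cv2.resize(im,None,fx=k,fy=k)[:600])
E
```

```text
time: 3.5
eef_pos: [0.532, -0.3035, 0.1895]
tcp_rot: [-0.066, 0.998, 0.0, -0.0]
contact_force: [-0.9, 1.6, -0.3]
opening: 1.004
([0.043, -0.039, 4.502, 0.01], np.float64(97.55))
3.5 [ 0.532  -0.3035  0.1895] [-0.92  1.56 -0.33] [ 0.013 -0.008  0.003]
```

View pics/hov_scene.png

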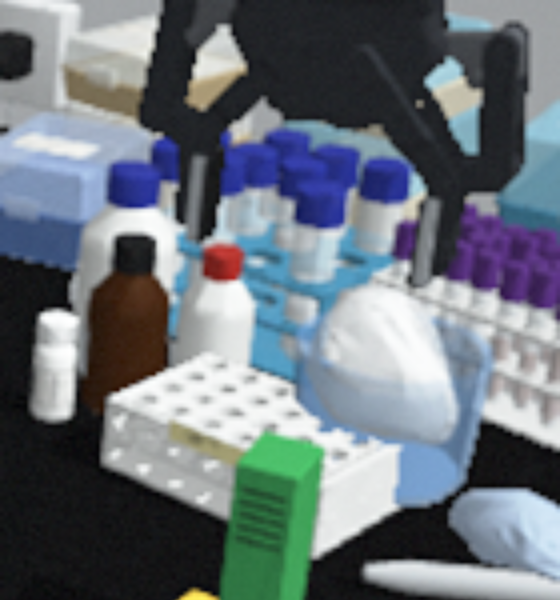

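View pics/hov_top.png

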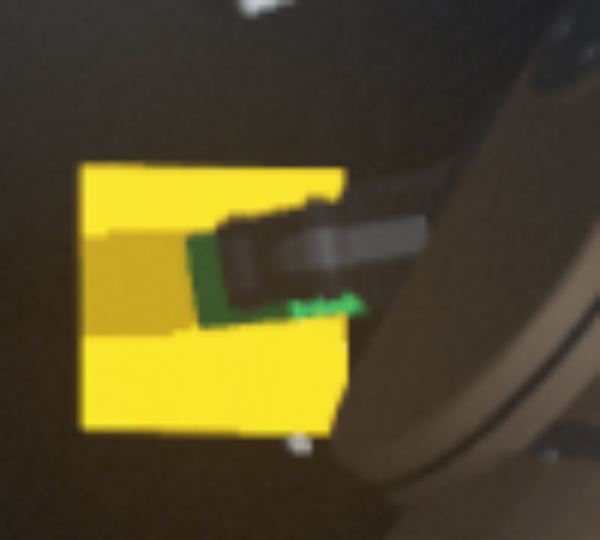

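```bash
python3 -m creep '[0.04,-0.04,1.5,0,0.04,-0.04,3,0,0.04,-0.04,4,0,0.04,-0.04,4.5,0,0.04,-0.04,4.5,0,0.04,-0.04,4.5,0]' ; python3 go.py .531 -.3045 .077 97.5;  python3 -m creep '[0,0,0,0,0,0,0,0,0,0,0,0,0,0,0,0,0,0,0,0,0,0,0,0,0,0,0,0,0,0,0,0]' 255 60;python3 go.py .531 -.3045 .077 97.5
```

```text
time: 4.1
eef_pos: [0.5317, -0.3024, 0.0782]
tcp_rot: [-0.068, 0.998, 0.0, 0.0]
contact_force: [-0.0, -0.0, 0.5]
opening: 0.997
([0.037, -0.078, 0.047, 0.053], np.float64(97.77))
4.1 [ 0.5317 -0.3024  0.0782] [-0.   -0.05  0.54] [ 0.016 -0.033  0.004]
time: 4.77
eef_pos: [0.5317, -0.3043, 0.0788]
tcp_rot: [-0.067, 0.998, -0.001, 0.001]
contact_force: [-0.1, 0.8, 5.9]
opening: 0.315
([0.027, -0.005, 0.071, 0.03], np.float64(97.65))
4.77 [ 0.5317 -0.3043  0.0788] [-0.08  0.83  5.89] [0.089 0.035 0.009]
```

```bash
python3 -m creep '[0,0,-0.5,0,0,0,-1.5,0,0,0,-3,0,0,0,-4,0,0,0,-4,0,0,0,-4,0,0,0,-4,0]';python3 go.py .531 -.3045 .18 97.5
python3 - <<'E'
from h import *
for n,(a,b,c,d) in {'scene':(330,110,470,310),'top':(375,180,475,270)}.items():
    im=imaging.read_camera(n); np.save(f'im2_{n}.npy',im); im=im[b:d,a:c,::-1]; k=4 if n=='scene' else 6
    cv2.imwrite(f'pics/lift_{n}.png',cv2.resize(im,None,fx=k,fy=k)[:600])
E
```

```text
time: 5.35
eef_pos: [0.5301, -0.3029, 0.1761]
tcp_rot: [-0.067, 0.998, 0.001, -0.001]
contact_force: [-0.5, -0.1, -1.2]
opening: 0.321
([-0.025, -0.066, -0.156, 0.032], np.float64(97.66))
5.35 [ 0.5301 -0.3029  0.1761] [-0.48 -0.1  -1.16] [ 0.035 -0.014  0.042]
```

View pics/lift_scene.png

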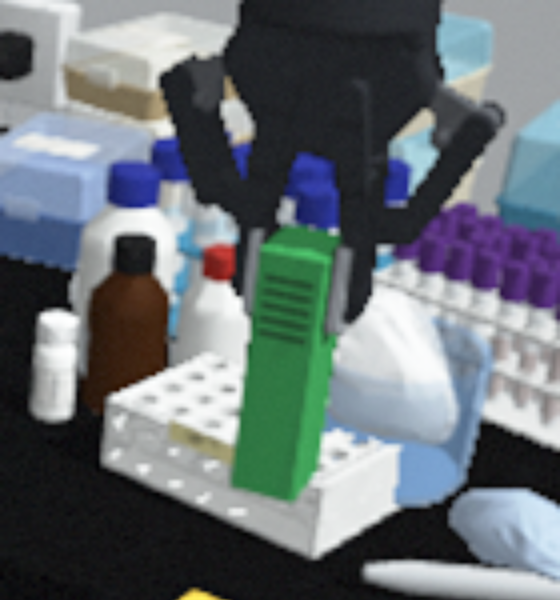

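```bash
cat > rk.py <<'E'
# rack-frame helper: python3 rk.py  rx ry botz   (mm) -> units; prints current rack-frame pose
import sys
from go import *
X,Y,TH=.4799,.0190,.2645; BO=.0748
def st():
    s=ctrl.get_state(); c,sn=np.cos(TH),np.sin(TH); A=np.array([[c,sn],[-sn,c]])
    p=A@(s['eef_pos'][:2]-[X,Y])*1e3; f=A@s['contact_force'][:2]; t=A@s['wrist_torque'][:2]
    M=R.from_quat(s['tcp_rot']).as_matrix(); z=A@M[:2,2]
    print('t%.2f rack x %.2f y %.2f bot-over-floor %.2f | F %.2f %.2f %.2f | T %.3f %.3f %.3f| tilt(x,y)deg %s open %.3f'%(s['time'],*p,(s['eef_pos'][2]-BO)*1e3-10,*f,s['contact_force'][2],*t,s['wrist_torque'][2],np.degrees(z).round(2),s['opening']))
    return s
if __name__=="__main__":
    s=st()
    if len(sys.argv)>3:
        a=[float(v)/1e3 for v in sys.argv[1:4]]; c,sn=np.cos(TH),np.sin(TH)
        print(units([X+c*a[0]-sn*a[1],Y+sn*a[0]+c*a[1],BO+.010+a[2]],90+np.degrees(TH),s))
E
python3 rk.py 0 -70.5 75
```

```text
t5.45 rack x -35.98 y -323.50 bot-over-floor 90.06 | F 0.76 0.51 -3.01 | T -0.029 0.038 -0.035| tilt(x,y)deg [-0.17  0.23] open 0.320
([-0.109, 10.219, 0.64, -1.5], np.float64(97.66))
```

```bash
python3 -m creep '[-0.1,0.8,0,-0.1,-0.1,2.2,0.2,-0.5,-0.1,3.6,0.3,-1,-0.1,5,0.4,-1.5,-0.1,6.4,0.5,-1.5,-0.1,7.8,0.6,-1.5,-0.1,9.2,0.6,-1.5,-0.1,9.9,0.6,-1.5,-0.1,10.2,0.6,-1.5,-0.1,10.2,0.6,-1.5,-0.1,10.2,0.6,-1.5,-0.1,10.2,0.6,-1.5]';python3 rk.py 0 -70.5 75
python3 - <<'E'
from h import *
for n,(a,b,c,d) in {'scene':(180,110,340,270),'top':(205,190,345,300)}.items():
    im=imaging.read_camera(n); np.save(f'im2_{n}.npy',im); im=im[b:d,a:c,::-1]; k=5 if n=='top' else 4
    cv2.imwrite(f'pics/l1_{n}.png',cv2.resize(im,None,fx=k,fy=k)[:640])
E
python3 rk.py 0 -70.5 45
```

```text
time: 6.45
eef_pos: [0.4997, -0.0517, 0.1622]
tcp_rot: [-0.131, 0.991, -0.0, -0.0]
contact_force: [0.7, -0.3, -0.8]
opening: 0.32
t6.45 rack x 0.61 y -73.43 bot-over-floor 77.44 | F 0.61 -0.49 -0.77 | T -0.008 -0.031 0.018| tilt(x,y)deg [-0.03 -0.01] open 0.320
([0.025, 0.117, 0.098, -0.011], np.float64(105.1))
t6.55 rack x 0.67 y -73.62 bot-over-floor 77.68 | F 0.07 1.56 -1.64 | T -0.006 0.042 -0.012| tilt(x,y)deg [-0.01 -0.01] open 0.318
([0.027, 0.125, 1.307, -0.018], np.float64(105.06))
```

View pics/l1_scene.png

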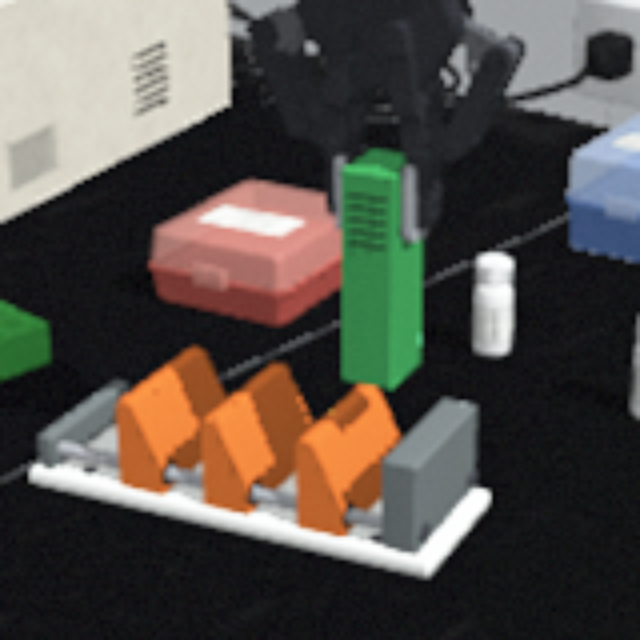

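Run:
```python
from rk import *
for i in range(8):
    imaging.read_camera('top'); st()
```

```text
t6.60 rack x 0.67 y -73.55 bot-over-floor 77.71 | F 0.55 0.43 -1.67 | T 0.042 -0.028 -0.003| tilt(x,y)deg [-0.01 -0.01] open 0.320
t6.65 rack x 0.68 y -73.40 bot-over-floor 77.74 | F 0.08 -0.01 -2.08 | T -0.025 0.028 -0.029| tilt(x,y)deg [-0. -0.] open 0.321
t6.70 rack x 0.66 y -73.22 bot-over-floor 77.76 | F -0.26 0.11 -1.23 | T 0.022 0.047 0.027| tilt(x,y)deg [-0. -0.] open 0.319
t6.75 rack x 0.69 y -73.08 bot-over-floor 77.79 | F 0.37 0.06 -1.72 | T 0.027 -0.012 -0.023| tilt(x,y)deg [-0. -0.] open 0.321
t6.80 rack x 0.69 y -72.88 bot-over-floor 77.80 | F 0.32 0.42 -1.08 | T 0.047 -0.030 0.007| tilt(x,y)deg [-0. -0.] open 0.316
t6.85 rack x 0.72 y -72.74 bot-over-floor 77.80 | F 0.07 -0.64 -0.80 | T 0.005 -0.022 -0.047| tilt(x,y)deg [ 0. -0.] open 0.320
t6.90 rack x 0.72 y -72.61 bot-over-floor 77.79 | F 0.19 0.01 -2.21 | T 0.015 0.000 -0.037| tilt(x,y)deg [ 0. -0.] open 0.317
t6.95 rack x 0.74 y -72.50 bot-over-floor 77.80 | F -0.83 -1.48 -1.46 | T -0.033 -0.070 0.002| tilt(x,y)deg [ 0. -0.] open 0.317
```

```bash
python3 -m creep '[0,0,0.5,0,0,0,1,0,0,0,1.3,0,0,0,1.3,0,0,0,1.3,0,0,0,1.3,0]' >/dev/null
cat > avg.py <<'E'
# average n camera-call-spaced readings; prints first, last pose & mean force
import sys
from rk import *
def avg(n=5,cam='scene',save=None):
    L=[]
    for i in range(n):
        im=imaging.read_camera(cam); s=ctrl.get_state(); c,sn=np.cos(TH),np.sin(TH); A=np.array([[c,sn],[-sn,c]])
        L.append(np.r_[A@(s['eef_pos'][:2]-[X,Y])*1e3,(s['eef_pos'][2]-BO)*1e3-10,A@s['contact_force'][:2],s['contact_force'][2],A@s['wrist_torque'][:2],s['wrist_torque'][2]])
    L=np.array(L); print('first',L[0,:3].round(2),'last',L[-1,:3].round(2),'F',L[:,3:6].mean(0).round(2),'T',L[:,6:].mean(0).round(3),'t',round(s['time'],2))
    return im
if __name__=="__main__":
    avg(int(sys.argv[1]) if len(sys.argv)>1 else 5)
E
python3 avg.py 8; python3 rk.py 0 -70.5 42
```

```text
first [  1.28 -72.63  46.12] last [  0.85 -72.41  45.51] F [-0.03  0.01 -1.03] T [0.005 0.003 0.012] t 7.85
t7.85 rack x 0.85 y -72.41 bot-over-floor 45.51 | F -0.03 0.41 -1.76 | T 0.070 -0.001 -0.017| tilt(x,y)deg [ 0.02 -0.01] open 0.318
([0.034, 0.076, 0.14, 0.001], np.float64(105.16))
```

```bash
python3 -m creep '[0,-0.04,0.1,0,0,-0.08,0.16,0,0,-0.08,0.16,0,0,-0.08,0.16,0]' >/dev/null
python3 - <<'E'
from avg import *
im=avg(6); np.save('im2_scene.npy',im)
cv2.imwrite('pics/l1b_scene.png',cv2.resize(im[160:270,180:320,::-1],None,fx=5,fy=5))
E
```

```text
first [  0.68 -74.35  41.11] last [  0.79 -74.36  41.33] F [-0.07  0.02 -1.12] T [ 0.004 -0.014  0.011] t 8.48
```

View pics/l1b_scene.png

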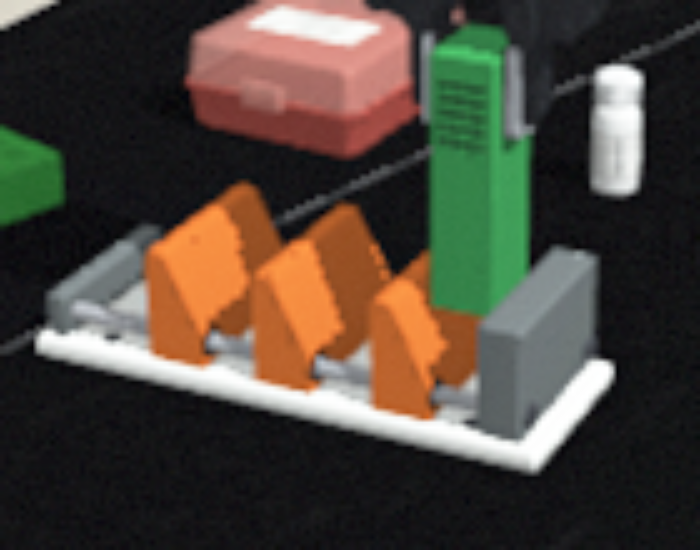

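```bash
python3 -m creep '[0,-0.02,0,0,0,-0.04,0,0,0,-0.04,0,0]' >/dev/null; python3 avg.py 4;python3 -m creep '[0,-0.02,0,0,0,-0.04,0,0,0,-0.04,0,0]' >/dev/null; python3 avg.py 4
```

```text
first [  0.79 -75.39  41.31] last [  0.74 -75.34  41.29] F [-0.3  -0.17 -0.98] T [0.011 0.017 0.015] t 8.93
first [  0.77 -76.37  41.29] last [  0.75 -76.33  41.26] F [-0.16  0.02 -1.28] T [0.035 0.011 0.009] t 9.38
```

```bash
python3 -m creep '[0,-0.02,0,0,0,-0.02,0,0]' >/dev/null; python3 avg.py 4;python3 -m creep '[0,-0.02,0,0,0,-0.02,0,0]' >/dev/null; python3 avg.py 4
```

```text
first [  0.7 -76.5  41.2] last [  0.71 -76.49  41.18] F [ 0.32  1.24 -0.72] T [ 0.405 -0.024 -0.006] t 9.75
first [  0.63 -76.64  41.1 ] last [  0.63 -76.68  41.11] F [ 0.29  3.75 -0.3 ] T [ 1.011 -0.066  0.06 ] t 10.12
```

```bash
python3 -m creep '[0,0.02,0.06,0,0,0.02,0.12,0,0,0.02,0.18,0,0,0.02,0.24,0,0,0.02,0.3,0,0,0.02,0.36,0,0,0.02,0.4,0,0,0.02,0.4,0]' >/dev/null; python3 avg.py 4;python3 -m creep '[0,0,0.04,0,0,0,0.08,0,0,0,0.12,0,0,0,0.16,0,0,0,0.2,0,0,0,0.2,0]' >/dev/null; python3 avg.py 4
```

```text
first [  0.57 -76.6   30.79] last [  0.53 -76.58  30.91] F [ 0.43  4.91 -2.42] T [ 1.17  -0.062  0.069] t 10.98
first [  1.37 -76.62  27.39] last [  1.36 -76.63  27.41] F [-0.3   7.16  2.82] T [1.538 0.037 0.117] t 11.68
```

```bash
python3 -m creep '[0,0.02,0,0,0,0.02,0,0,0,0.02,0,0]' >/dev/null; python3 avg.py 4;python3 -m creep '[0,0,0.04,0,0,0,0.08,0,0,0,0.08,0]' >/dev/null; python3 avg.py 4
```

```text
first [  1.36 -76.53  27.38] last [  1.35 -76.53  27.39] F [-0.28  5.91  2.36] T [1.28  0.057 0.103] t 12.13
first [  1.59 -76.56  25.59] last [  1.59 -76.55  25.59] F [0.09 5.5  2.55] T [ 1.341 -0.019  0.116] t 12.58
```

```bash
python3 -m creep '[0,0.02,0,0,0,0.02,0,0,0,0.02,0,0]' >/dev/null; python3 avg.py 4;python3 -m creep '[0,0.02,0,0,0,0.02,0,0,0,0.02,0,0]' >/dev/null; python3 avg.py 4
```

```text
first [  1.53 -76.43  25.36] last [  1.4  -76.41  24.97] F [0.44 4.5  3.39] T [ 0.92  -0.12   0.111] t 13.03
first [  1.18 -76.27  24.57] last [  1.06 -76.21  24.45] F [0.96 0.14 1.45] T [-0.014 -0.244  0.078] t 13.48
```

```bash
python3 -m creep '[0,0.01,0.04,0,0,0.01,0.08,0,0,0.01,0.12,0,0,0.01,0.16,0,0,0.01,0.16,0]' >/dev/null; python3 avg.py 4;python3 -m creep '[0,0,0.04,0,0,0,0.08,0,0,0,0.12,0,0,0,0.16,0,0,0,0.2,0,0,0,0.2,0]' >/dev/null; python3 avg.py 4
```

```text
first [  0.75 -75.72  20.15] last [  0.75 -75.36  20.16] F [ 0.43 -3.82  0.47] T [-0.979 -0.101  0.018] t 14.1
first [  0.31 -74.76  14.5 ] last [  0.3  -74.75  14.59] F [ 0.53 -3.7  -2.53] T [-0.979 -0.088  0.028] t 14.8
```

```bash
python3 -m creep '[0,-0.04,0,0,0,-0.04,0,0,0,-0.04,0,0]' >/dev/null; python3 avg.py 4;python3 -m creep '[0,-0.02,0,0,0,-0.02,0,0,0,-0.02,0,0]' >/dev/null
python3 - <<'E'
from avg import *
im=avg(4,'scene'); 
cv2.imwrite('pics/l1c_scene.png',cv2.resize(im[160:270,180:320,::-1],None,fx=5,fy=5,interpolation=cv2.INTER_CUBIC))
im=avg(1,'top'); 
cv2.imwrite('pics/l1c_top.png',cv2.resize(im[190:300,205:345,::-1],None,fx=5,fy=5,interpolation=cv2.INTER_CUBIC))
E
```

```text
first [  0.21 -75.12  14.77] last [  0.45 -75.35  14.98] F [ 0.3  -0.48 -1.26] T [-0.061 -0.007  0.015] t 15.25
first [  0.69 -76.37  15.22] last [  0.67 -76.37  15.23] F [-0.11  0.57 -1.05] T [ 0.132  0.019 -0.004] t 15.7
first [  0.69 -76.37  15.22] last [  0.69 -76.37  15.22] F [-0.85  0.28 -2.75] T [ 0.19  -0.019  0.005] t 15.75
```

View pics/l1c_scene.png

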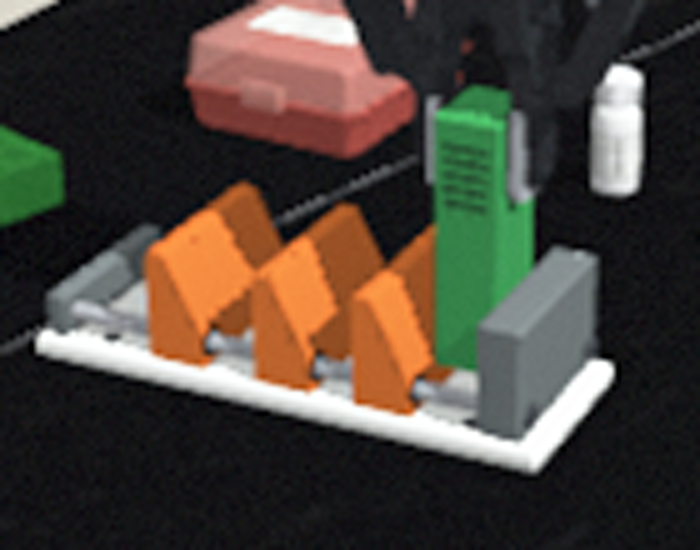

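```bash
python3 -m creep '[0,0.02,-0.2,0,0,0.02,-0.6,0,0,0.02,-1.2,0,0,0.02,-1.8,0,0,0.02,-2,0,0,0.02,-2,0,0,0.02,-2,0,0,0.02,-2,0]' >/dev/null; python3 rk.py 0 -18.5 65
```

```text
t16.42 rack x 0.26 y -75.81 bot-over-floor 64.56 | F -0.60 -0.05 -1.50 | T -0.004 0.012 -0.005| tilt(x,y)deg [-0.06  0.04] open 0.321
([0.01, 2.292, -0.016, 0.001], np.float64(105.16))
```

```bash
python3 -m creep '[0,0.5,0,0,0,1.2,0,0,0,1.9,0,0,0,2.2,0,0,0,2.28,0,0,0,2.28,0,0,0,2.28,0,0,0,2.28,0,0,0,2.28,0,0]' >/dev/null
python3 - <<'E'
from avg import *
im=avg(4,'scene'); 
cv2.imwrite('pics/l2a_scene.png',cv2.resize(im[160:270,180:320,::-1],None,fx=5,fy=5,interpolation=cv2.INTER_CUBIC))
im=avg(1,'top'); 
cv2.imwrite('pics/l2a_top.png',cv2.resize(im[190:300,205:345,::-1],None,fx=5,fy=5,interpolation=cv2.INTER_CUBIC))
E
python3 rk.py 0 -18.5 43
```

```text
first [  0.82 -19.66  65.32] last [  0.75 -19.46  65.28] F [-0.18 -0.12 -1.21] T [-0.011  0.005  0.01 ] t 17.37
first [  0.75 -19.36  65.28] last [  0.75 -19.36  65.28] F [-0.73  0.35 -1.13] T [0.043 0.008 0.058] t 17.42
t17.42 rack x 0.75 y -19.36 bot-over-floor 65.28 | F -0.73 0.35 -1.13 | T 0.043 0.008 0.058| tilt(x,y)deg [ 0. -0.] open 0.320
([0.03, 0.035, 0.891, -0.004], np.float64(105.14))
```

View pics/l2a_scene.png

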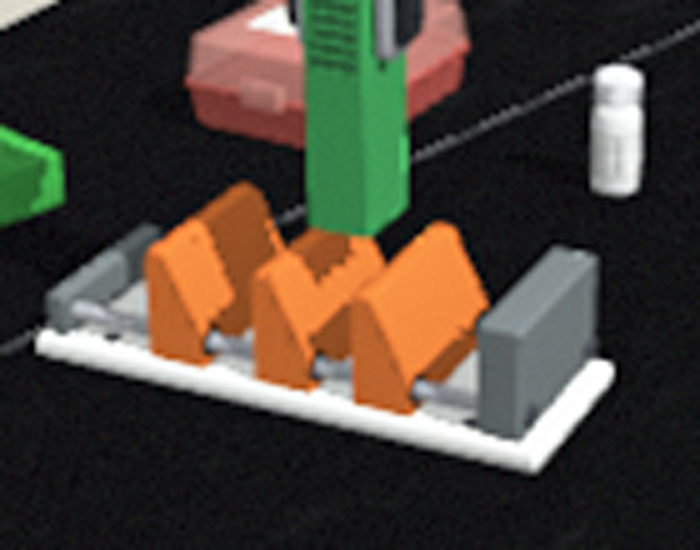

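```bash
python3 -m creep '[0,0.02,0.2,0,0,0.02,0.5,0,0,0.02,0.8,0,0,0.02,0.9,0,0,0.02,0.9,0,0,0.02,0.9,0]' >/dev/null; python3 avg.py 5; python3 -m creep '[0,-0.03,0,0,0,-0.06,0,0,0,-0.06,0,0,0,-0.06,0,0]' >/dev/null; python3 avg.py 4
```

```text
first [  0.79 -18.58  42.68] last [  1.04 -18.7   43.2 ] F [-0.31 -0.16 -1.  ] T [ 0.028 -0.009 -0.013] t 18.17
first [  0.77 -20.12  42.83] last [  0.74 -20.08  42.76] F [ 0.15  0.35 -1.25] T [ 0.004  0.016 -0.021] t 18.7
```

```bash
python3 -m creep '[0,-0.02,0,0,0,-0.03,0,0,0,-0.03,0,0]' >/dev/null; python3 avg.py 4;  python3 -m creep '[0,-0.02,0,0,0,-0.02,0,0,0,-0.02,0,0]' >/dev/null; python3 avg.py 4
```

```text
first [  0.75 -20.86  42.76] last [  0.74 -20.84  42.76] F [ 0.23 -0.23 -0.88] T [ 0.006 -0.001  0.022] t 19.15
first [  0.7  -21.06  42.72] last [  0.69 -21.07  42.69] F [-0.08  1.81 -1.61] T [ 0.365 -0.027  0.022] t 19.6
```

```bash
python3 -m creep '[0,-0.02,0,0,0,-0.04,0,0,0,-0.06,0,0,0,-0.08,0,0,0,-0.08,0,0]' >/dev/null; python3 avg.py 4
```

```text
first [  0.6  -23.07  42.6 ] last [  0.63 -23.18  42.64] F [ 0.33  4.13 -0.83] T [ 0.982 -0.031  0.069] t 20.22
```

```bash
python3 -m creep '[0,0.08,0,0,0,0.12,-0.2,0,0,0.12,-0.6,0,0,0.12,-0.9,0,0,0.12,-0.9,0,0,0.12,-0.9,0]' >/dev/null; python3 rk.py 0 -75 65
```

```text
t20.72 rack x 1.58 y -21.05 bot-over-floor 66.77 | F -0.20 0.16 -1.27 | T 0.038 0.019 -0.005| tilt(x,y)deg [ 0.15 -0.11] open 0.313
([0.064, -2.158, 0.075, 0.002], np.float64(105.16))
```

```bash
python3 -m creep '[0.04,-0.5,0,0,0.04,-1.2,0,0,0.04,-1.9,0,0,0.04,-2.12,0,0,0.04,-2.15,0,0,0.04,-2.15,0,0,0.04,-2.15,0,0,0.04,-2.15,0.3,0,0.04,-2.15,0.8,0,0.04,-2.15,1.2,0,0.04,-2.15,1.4,0,0.04,-2.15,1.4,0,0.04,-2.15,1.4,0]' >/dev/null; python3 avg.py 4
```

```text
first [-4.000e-02 -7.401e+01  3.039e+01] last [  0.23 -74.36  30.96] F [ 0.37  0.35 -1.15] T [-0.005 -0.009 -0.015] t 22.0
```

```bash
python3 -m creep '[0,-0.03,0.05,0,0,-0.05,0.1,0,0,-0.05,0.1,0,0,-0.05,0.1,0]' >/dev/null; python3 avg.py 4
```

```text
first [ -0.27 -75.39  27.79] last [ -0.23 -75.36  27.81] F [ 0.05  0.15 -1.42] T [-0.01  -0.006  0.007] t 22.53
```

```bash
python3 -m creep '[0,-0.02,0,0,0,-0.04,0,0,0,-0.04,0,0,0,-0.04,0,0]' >/dev/null; python3 avg.py 4
```

```text
first [ -0.24 -76.34  27.78] last [ -0.24 -76.35  27.78] F [ 0.14 -0.1  -1.26] T [ 0.026 -0.025 -0.   ] t 23.07
```

```bash
python3 -m creep '[0,-0.006,0.04,0,0,-0.006,0.1,0,0,-0.006,0.16,0,0,-0.006,0.22,0,0,-0.006,0.28,0,0,-0.006,0.32,0,0,-0.006,0.32,0]' >/dev/null; python3 avg.py 4
```

```text
first [ -0.42 -76.37  19.48] last [ -0.32 -76.39  19.71] F [ 0.04  0.71 -1.29] T [0.206 0.015 0.016] t 23.85
```

Touching the wall at about 0.7 N, as wanted. Ease down through the wedge.

```bash
python3 -m creep '[0,0,0.04,0,0,0,0.08,0,0,0,0.12,0,0,0,0.16,0,0,0,0.2,0,0,0,0.24,0,0,0,0.24,0]' >/dev/null; python3 avg.py 4
```

```text
first [-6.00e-02 -7.64e+01  1.37e+01] last [ -0.11 -76.4   13.66] F [ 0.74  2.8  -0.27] T [ 0.456 -0.186  0.124] t 24.63
```

```bash
python3 -m creep '[0,0,0.06,0,0,0,0.12,0,0,0,0.18,0,0,0,0.24,0,0,0,0.3,0,0,0,0.36,0,0,0,0.42,0,0,0,0.45,0,0,0,0.45,0]' >/dev/null; python3 avg.py 4
```

```text
first [ -0.41 -76.4    2.11] last [ -0.43 -76.41   2.13] F [ 1.16  2.73 -2.2 ] T [ 0.413 -0.128  0.122] t 25.58
```

```bash
python3 -m creep '[0,0,-0.06,0,0,0,-0.14,0,0,0,-0.24,0,0,0,-0.36,0,0,0,-0.5,0,0,0,-0.7,0,0,0,-1,0,0,0,-1.5,0,0,0,-2,0,0,0,-2.5,0,0,0,-2.55,0,0,0,-2.55,0]' >/dev/null; python3 rk.py 0 -18.5 65
```

```text
t26.58 rack x 0.86 y -77.61 bot-over-floor 68.31 | F 0.61 0.66 -1.17 | T 0.014 0.077 0.009| tilt(x,y)deg [ 0.21 -0.19] open 0.320
([0.035, 2.365, 0.125, -0.0], np.float64(105.15))
```

```bash
python3 -m creep '[0.03,0.5,0,0,0.03,1.2,0.1,0,0.03,1.9,0.1,0,0.03,2.25,0.1,0,0.03,2.35,0.1,0,0.03,2.35,0.1,0,0.03,2.35,0.1,0,0.03,2.35,0.2,0,0.03,2.35,0.6,0,0.03,2.35,1,0,0.03,2.35,1.1,0,0.03,2.35,1.1,0,0.03,2.35,1.1,0]' >/dev/null
python3 - <<'E'
from avg import *
im=avg(5,'scene'); 
cv2.imwrite('pics/l2b_scene.png',cv2.resize(im[160:270,180:320,::-1],None,fx=5,fy=5,interpolation=cv2.INTER_CUBIC))
E
```

```text
first [ -1.03 -17.86  38.65] last [ -0.9  -17.66  38.98] F [ 0.23 -0.86 -1.25] T [-0.144 -0.011 -0.001] t 27.92
```

View pics/l2b_scene.png

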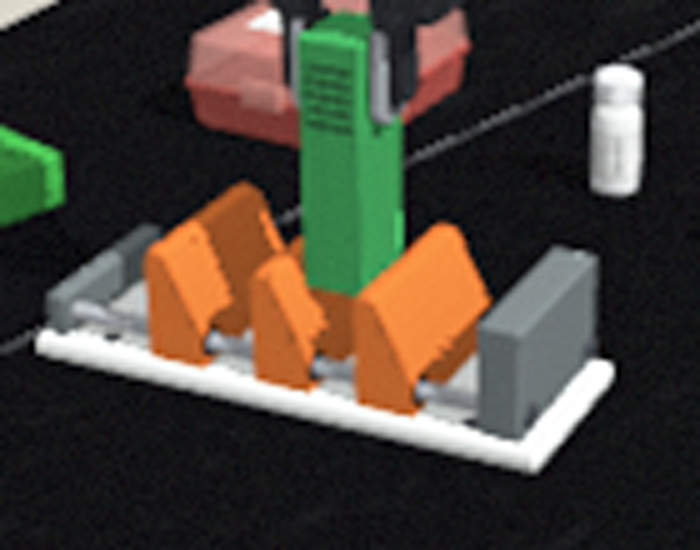

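```bash
python3 -m creep '[0,-0.04,-0.04,0,0,-0.1,-0.04,0,0,-0.15,-0.04,0,0,-0.15,-0.04,0]' >/dev/null; python3 avg.py 5
```

```text
first [ -1.   -21.51  39.81] last [ -1.06 -21.42  39.71] F [ 0.71  0.03 -1.45] T [-0.02  -0.007  0.012] t 28.5
```

```bash
python3 -m creep '[0,-0.02,0,0,0,-0.03,0,0,0,-0.03,0,0]' >/dev/null; python3 avg.py 4; python3 -m creep '[0,-0.01,0,0,0,-0.01,0,0]' >/dev/null; python3 avg.py 4
```

```text
first [ -0.98 -22.27  39.78] last [ -0.97 -22.25  39.79] F [-0.01  0.38 -1.05] T [-0.01   0.004  0.004] t 28.95
first [ -1.02 -22.36  39.76] last [ -1.02 -22.37  39.75] F [ 0.12  0.66 -1.53] T [ 0.138 -0.026  0.011] t 29.32
```

```bash
python3 -m creep '[0,0.01,0.06,0,0,0.01,0.14,0,0,0.01,0.22,0,0,0.01,0.3,0,0,0.01,0.32,0,0,0.01,0.32,0,0,0.01,0.32,0]' >/dev/null; python3 avg.py 4
```

```text
first [ -0.96 -22.3   31.82] last [ -0.92 -22.31  31.89] F [ 0.   -0.04 -0.86] T [ 0.006 -0.006  0.024] t 30.1
```

```bash
python3 -m creep '[0,0.004,0.04,0,0,0.004,0.08,0,0,0.004,0.12,0,0,0.004,0.16,0,0,0.004,0.16,0]' >/dev/null; python3 avg.py 4
```

```text
first [ -0.53 -22.42  28.26] last [ -0.56 -22.42  28.25] F [-0.29 -0.35  1.76] T [-0.1   -0.035  0.056] t 30.72
```

```bash
python3 -m creep '[0,0.012,0,0,0,0.012,0,0,0,0.012,0,0]' >/dev/null; python3 avg.py 4
```

```text
first [ -0.63 -22.31  28.16] last [ -0.74 -22.26  27.99] F [ 0.58 -1.87  2.53] T [-0.518 -0.111  0.038] t 31.17
```

```bash
python3 -m creep '[0,0,0.03,0,0,0,0.06,0,0,0,0.09,0,0,0,0.12,0,0,0,0.15,0,0,0,0.15,0]' >/dev/null; python3 avg.py 4
```

```text
first [ -1.07 -22.04  23.81] last [ -1.11 -21.89  23.82] F [ 0.04 -4.03  0.59] T [-0.983 -0.086  0.02 ] t 31.87
```

```bash
python3 -m creep '[0,-0.012,0,0,0,-0.012,0,0,0,-0.012,0.03,0,0,-0.012,0.06,0,0,-0.012,0.06,0]' >/dev/null; python3 avg.py 4
```

```text
first [ -1.   -22.22  22.52] last [ -0.99 -22.18  22.54] F [ 0.44 -3.37  1.  ] T [-0.923 -0.061  0.002] t 32.48
```

```bash
python3 -m creep '[0,-0.002,0.03,0,0,-0.002,0.06,0,0,-0.002,0.1,0,0,-0.002,0.14,0,0,-0.002,0.14,0]' >/dev/null; python3 avg.py 4
```

```text
first [ -1.   -22.17  18.81] last [ -1.   -22.19  18.86] F [ 0.85 -3.6   0.16] T [-0.954 -0.149 -0.004] t 33.1
```

```bash
python3 -m creep '[0,-0.002,0.03,0,0,-0.002,0.06,0,0,-0.002,0.1,0,0,-0.002,0.14,0,0,-0.002,0.18,0,0,-0.002,0.18,0]' >/dev/null; python3 avg.py 4
```

```text
first [ -1.56 -22.02  13.69] last [ -1.53 -22.02  13.93] F [-0.04 -3.95 -1.76] T [-0.995 -0.056  0.038] t 33.8
```

```bash
python3 -m creep '[0,-0.008,0.03,0,0,-0.01,0.1,0,0,-0.01,0.18,0,0,-0.01,0.26,0,0,-0.01,0.34,0,0,-0.01,0.42,0,0,-0.01,0.46,0,0,-0.01,0.46,0]' >/dev/null; python3 avg.py 4
```

```text
first [ -1.23 -22.21   2.69] last [ -1.14 -22.23   2.92] F [ 0.01 -0.85 -1.49] T [-0.362  0.043  0.015] t 34.67
```

```bash
python3 -m creep '[0,-0.004,0.02,0,0,-0.004,0.03,0,0,-0.004,0.03,0]' >/dev/null; python3 avg.py 4
```

```text
first [ -1.07 -22.29   2.19] last [ -1.08 -22.33   2.22] F [-0.51  0.11 -1.32] T [-0.018 -0.016  0.018] t 35.12
```

```bash
python3 -m creep '[0,0,-0.06,0,0,0,-0.14,0,0,0,-0.22,0,0,0,-0.3,0,0,0,-0.38,0,0,0,-0.46,0,0,0,-0.54,0,0,0.005,-0.62,0,0,0.02,-0.7,0,0,0.04,-0.8,0,0,0.06,-0.96,0,0,0.08,-1.2,0,0,0.1,-1.5,0,0,0.1,-1.9,0,0,0.1,-2.3,0,0,0.1,-2.5,0,0,0.1,-2.5,0]' >/dev/null; python3 rk.py 0 34.5 66
python3 - <<'E'
from avg import *
im=avg(1,'scene'); 
cv2.imwrite('pics/l3a_scene.png',cv2.resize(im[160:270,180:320,::-1],None,fx=5,fy=5,interpolation=cv2.INTER_CUBIC))
E
```

```text
t36.53 rack x 0.23 y -20.72 bot-over-floor 67.13 | F -0.82 0.30 -1.26 | T -0.038 0.000 0.025| tilt(x,y)deg [ 0.22 -0.11] open 0.318
([0.009, 2.209, 0.041, 0.002], np.float64(105.17))
first [ -0.35 -20.42  66.04] last [ -0.35 -20.42  66.04] F [-0.45 -0.11 -1.59] T [0.012 0.018 0.   ] t 36.58
```

View pics/l3a_scene.png

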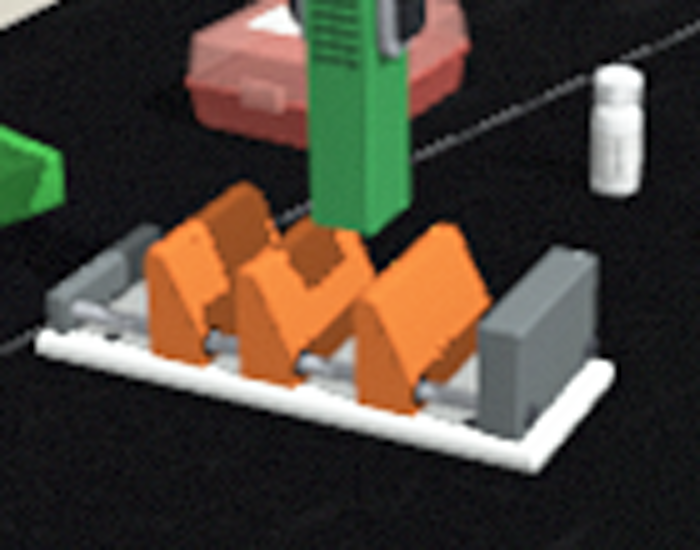

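```bash
python3 -m creep '[0.02,0.5,0,0,0.02,1.1,0,0,0.02,1.7,0,0,0.02,2.05,0,0,0.02,2.12,0,0,0.02,2.12,0,0,0.02,2.12,0,0,0.02,2.12,0,0,0.02,2.12,0.3,0,0.02,2.12,0.6,0,0.02,2.12,0.8,0,0.02,2.12,0.8,0,0.02,2.12,0.8,0]' >/dev/null
python3 - <<'E'
from avg import *
im=avg(5,'scene'); 
cv2.imwrite('pics/l3b_scene.png',cv2.resize(im[160:270,180:320,::-1],None,fx=5,fy=5,interpolation=cv2.INTER_CUBIC))
E
```

```text
first [-1.66 32.86 44.42] last [-1.22 32.8  45.15] F [ 0.39 -0.13 -1.16] T [ 0.031 -0.004 -0.022] t 37.92
```

View pics/l3b_scene.png

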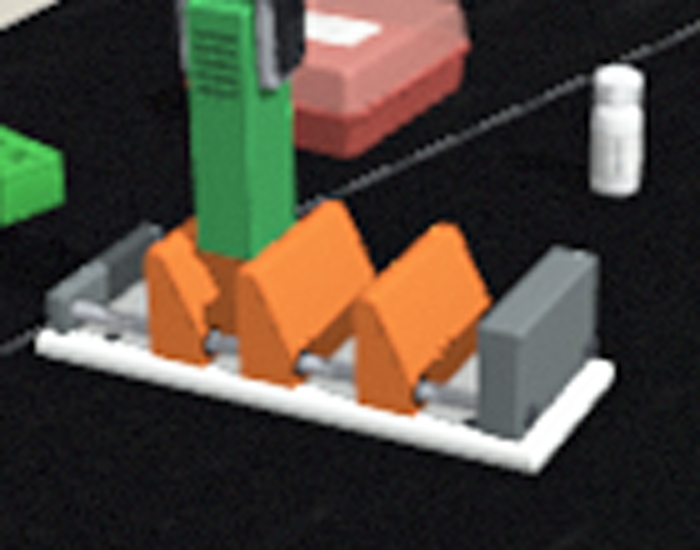

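Good, free of both. Step toward divider 2 (expected contact at 31.67).

```bash
python3 -m creep '[0,-0.02,0.04,0,0,-0.04,0.08,0,0,-0.04,0.08,0,0,-0.04,0.08,0]' >/dev/null; python3 avg.py 4; python3 -m creep '[0,-0.008,0,0,0,-0.008,0,0]' >/dev/null; python3 avg.py 4
```

```text
first [-1.54 31.91 42.75] last [-1.47 31.92 42.82] F [ 0.06  0.29 -1.21] T [ 0.009 -0.002 -0.009] t 38.45
first [-1.5  31.81 42.79] last [-1.51 31.8  42.76] F [ 0.05  0.41 -1.33] T [ 0.083 -0.013 -0.026] t 38.82
```

```bash
python3 -m creep '[0,0.006,0.06,0,0,0.006,0.14,0,0,0.006,0.2,0,0,0.006,0.2,0,0,0.006,0.2,0]' >/dev/null; python3 avg.py 4
```

```text
first [-1.57 31.83 37.68] last [-1.46 31.84 37.81] F [ 0.14  0.23 -1.27] T [ 0.021 -0.002  0.01 ] t 39.43
```

```bash
python3 -m creep '[0,0.006,0.04,0,0,0.006,0.08,0,0,0.006,0.12,0,0,0.006,0.16,0,0,0.006,0.16,0]' >/dev/null; python3 avg.py 4
```

```text
first [-0.9  31.75 34.26] last [-1.07 31.76 34.1 ] F [ 0.92 -0.53  1.85] T [-0.126 -0.189  0.059] t 40.05
```

```bash
python3 -m creep '[0,0.008,0,0,0,0.008,0,0,0,0.008,0.03,0,0,0.008,0.06,0,0,0.008,0.06,0]' >/dev/null; python3 avg.py 4
```

```text
first [-1.56 31.92 32.16] last [-1.58 31.95 32.15] F [ 0.61 -3.32  0.89] T [-0.664 -0.081  0.03 ] t 40.67
```

```bash
python3 -m creep '[0,-0.003,0.03,0,0,-0.003,0.06,0,0,-0.003,0.1,0,0,-0.003,0.14,0,0,-0.003,0.18,0,0,-0.003,0.18,0]' >/dev/null; python3 avg.py 4
```

```text
first [-1.57 32.02 27.51] last [-1.55 32.   27.57] F [ 0.33 -3.85  0.54] T [-0.942 -0.116 -0.   ] t 41.37
```

```bash
python3 -m creep '[0,-0.004,0.03,0,0,-0.004,0.06,0,0,-0.004,0.1,0,0,-0.004,0.14,0,0,-0.004,0.18,0,0,-0.004,0.22,0,0,-0.004,0.22,0]' >/dev/null; python3 avg.py 4
```

```text
first [-1.55 32.01 22.03] last [-1.58 32.04 22.05] F [ 0.36 -3.68  0.42] T [-0.961 -0.137 -0.001] t 42.15
```

```bash
python3 -m creep '[0,-0.006,0.03,0,0,-0.006,0.06,0,0,-0.006,0.1,0,0,-0.006,0.14,0,0,-0.006,0.14,0]' >/dev/null; python3 avg.py 4
```

```text
first [-1.51 31.94 18.6 ] last [-1.56 31.99 18.6 ] F [ 0.52 -2.88  0.71] T [-0.792 -0.127 -0.005] t 42.77
```

```bash
python3 -m creep '[0,-0.006,0.03,0,0,-0.006,0.06,0,0,-0.006,0.1,0,0,-0.006,0.14,0,0,-0.006,0.18,0,0,-0.006,0.18,0]' >/dev/null; python3 avg.py 4
```

```text
first [-2.1  31.93 13.43] last [-2.09 31.91 13.65] F [ 0.08 -3.31 -2.13] T [-0.766 -0.056  0.025] t 43.47
```

```bash
python3 -m creep '[0.02,-0.005,0.03,0,0.03,-0.005,0.1,0,0.03,-0.005,0.18,0,0.03,-0.005,0.26,0,0.03,-0.005,0.34,0,0.03,-0.005,0.42,0,0.03,-0.005,0.46,0,0.03,-0.005,0.46,0]' >/dev/null; python3 avg.py 4;python3 -m creep '[0,-0.004,0.02,0,0,-0.004,0.02,0]' >/dev/null; python3 avg.py 4
```

```text
first [-2.51 31.83  2.32] last [-2.53 31.8   2.5 ] F [ 0.18 -0.48 -1.98] T [-0.241 -0.063  0.091] t 44.33
first [-2.43 31.77  2.23] last [-2.43 31.78  2.21] F [-0.71  0.57 -1.1 ] T [0.032 0.09  0.099] t 44.7
```

```bash
python3 -m creep '[0,0,-0.06,0,0,0,-0.14,0,0,0,-0.22,0,0,0,-0.3,0,0,0,-0.38,0,0,0,-0.46,0,0,0,-0.54,0,0,0.005,-0.62,0,0,0.02,-0.7,0,0,0.04,-0.8,0,0,0.06,-0.96,0,0,0.08,-1.2,0,0,0.1,-1.5,0,0,0.1,-1.9,0,0,0.1,-2.4,0,0,0.1,-2.8,0,0,0.1,-2.9,0,0,0.1,-2.9,0]' >/dev/null; python3 go.py .531 -.303 .175 97.65; python3 rk.py
```

```text
([1.34, -14.313, -0.536, 1.503], np.float64(105.16))
46.2 [0.4698 0.0511 0.1612] [ 0.56 -0.68 -0.43] [ 0.035  0.019 -0.026]
t46.20 rack x -1.37 y 33.66 bot-over-floor 76.45 | F 0.37 -0.80 -0.43 | T 0.038 0.009 -0.026| tilt(x,y)deg [ 0.17 -0.07] open 0.327
```

```bash
python3 -m creep '[0.1,-0.8,-0.2,0,0.3,-2.2,-0.4,0.2,0.5,-3.7,-0.5,0.6,0.7,-5.2,-0.5,1,0.8,-6.7,-0.5,1.5,1,-8.2,-0.5,1.5,1.1,-9.7,-0.5,1.5,1.3,-11.2,-0.5,1.5,1.4,-12.7,-0.5,1.5,1.5,-13.8,-0.5,1.5,1.5,-14.2,-0.5,1.5,1.5,-14.2,-0.5,1.5,1.5,-14.2,-0.5,1.5,1.5,-14.2,-0.5,1.5,1.5,-14.2,-0.5,1.5]' >/dev/null
python3 - <<'E'
from fit import *
for n in ('scene','top'):
    im=imaging.read_camera(n); np.save(f'im_{n}.npy',im)
    if n=='scene': cv2.imwrite('pics/back_scene.png',cv2.resize(im[100:310,180:470,::-1],None,fx=2.7,fy=2.7,interpolation=cv2.INTER_CUBIC))
    else: cv2.imwrite('pics/back_top.png',cv2.resize(im[190:300,205:345,::-1],None,fx=5,fy=5,interpolation=cv2.INTER_CUBIC))
b=np.array([.4799,.0190,.2645]);RO={'top':(205,205,345,300),'scene':(183,190,310,252)}
for n in RO:
    print(n,fit({n:soft(n,RO[n],'orange')},lambda v:[place(dv(y),*b) for y in v],[-.049,.005,.059],np.array([.004]*3)))
E
python3 go.py .527 -.301 .0795 97.65
```

```text
top (array([-0.0482615 ,  0.00608978,  0.06056704]), np.float64(256.5042025302768))
scene (array([-0.0489062 ,  0.00447258,  0.05745596]), np.float64(183.67951485005767))
([-0.053, -0.06, 3.705, 0.022], np.float64(97.76))
47.55 [ 0.5255 -0.2997  0.1721] [-0.43 -0.26 -1.41] [ 0.007 -0.017 -0.016]
```

View pics/back_scene.png

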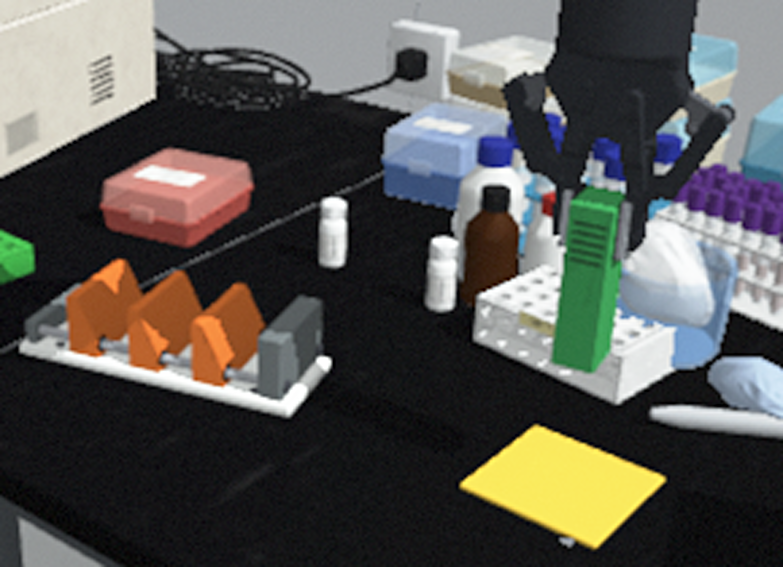

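View pics/back_top.png

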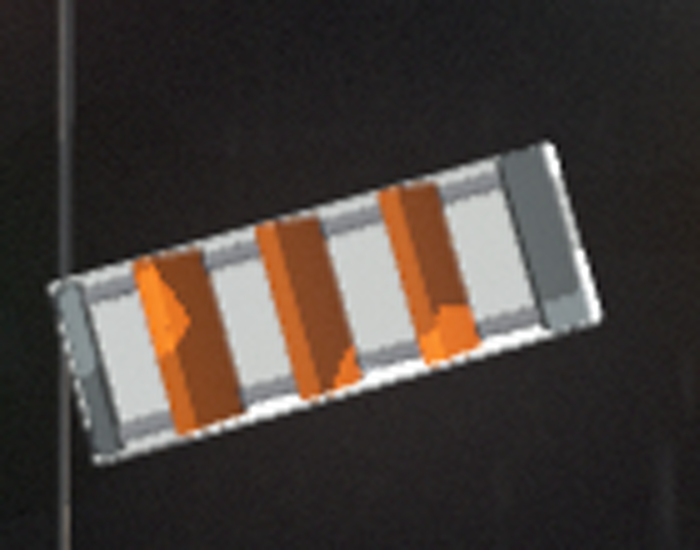

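```bash
python3 -m creep '[-0.05,-0.06,0.6,0,-0.05,-0.06,1.6,0,-0.05,-0.06,2.6,0,-0.05,-0.06,3.2,0,-0.05,-0.06,3.5,0,-0.05,-0.06,3.55,0,-0.05,-0.06,3.55,0]' >/dev/null; python3 avg.py 6; python3 go.py .527 -.301 .0788 97.65
```

```text
first [-3.8000e+01 -3.2304e+02 -2.4000e-01] last [-3.8190e+01 -3.2328e+02 -1.6000e-01] F [-0.13 -0.38 -1.5 ] T [ 0.001  0.008 -0.002] t 48.43
([0.012, 0.084, 0.234, 0.003], np.float64(97.66))
48.43 [ 0.5276 -0.303   0.0846] [ 0.7  -0.62 -1.04] [ 0.023 -0.01  -0.034]
```

```bash
python3 -m creep '[0,0,0.08,0,0,0,0.14,0,0,0,0.18,0,0,0,0.2,0,0,0,0.2,0,0,0,0.2,0]' >/dev/null; python3 avg.py 4; python3 -m creep '[0,0,0.02,0,0,0,0.03,0,0,0,0.03,0]' >/dev/null; python3 avg.py 4
```

```text
first [ -38.6  -322.75   -6.01] last [ -38.59 -322.76   -6.  ] F [-1.5   1.25  3.22] T [0.287 0.25  0.006] t 49.13
first [ -38.53 -322.82   -6.03] last [ -38.51 -322.8    -6.01] F [-2.04  2.47  7.19] T [0.57  0.424 0.007] t 49.58
```

```bash
python3 -m creep '[0,0,-0.02,0,0,0,-0.02,0,0,0,-0.02,0]' >/dev/null; python3 avg.py 2; python3 -m creep '[0,0,0,0,0,0,0,0,0,0,0,0,0,0,0,0,0,0,0,0,0,0,0,0,0,0,0,0,0,0,0,0]' 0; python3 avg.py 3
```

```text
first [ -38.52 -322.83   -5.99] last [ -38.56 -322.83   -6.01] F [-2.02  1.65  5.81] T [0.435 0.37  0.004] t 49.93
time: 50.6
eef_pos: [0.5269, -0.3026, 0.0781]
tcp_rot: [-0.067, 0.998, -0.0, 0.0]
contact_force: [-0.9, 0.5, 0.5]
opening: 0.997
first [ -38.66 -322.68   -6.74] last [ -38.64 -322.65   -6.71] F [0.07 0.11 0.36] T [ 0.004  0.008 -0.048] t 50.75
```

```bash
python3 -m creep '[0,0,-0.3,0,0,0,-1,0,0,0,-2,0,0,0,-3.5,0,0,0,-5,0,0,0,-6,0,0,0,-6,0,0,0,-6,0,0,0,-6,0,0,0,-6,0]'; python3 -m creep '[0,4,0,0,0,8,0,0,0,8,0,0,0,8,0,0,0,8,0,0,0,8,0,0,0,8,0,0,0,8,0,0]' | head -2
python3 - <<'E'
from fit import *
for n in ('scene','top'):
    im=imaging.read_camera(n); np.save(f'im_{n}.npy',im); cv2.imwrite(f'pics/fin_{n}.png',im[:,:,::-1])
S=box(-.018,.018,-.014,.014,.004,.114)
print(fit({'scene':soft('scene',(380,212,425,290),'green')},lambda v:[place(S,*v)],[.527,-.302,.133],np.array([.01,.01,.1])))
E
```

```text
time: 51.58
eef_pos: [0.526, -0.3018, 0.226]
tcp_rot: [-0.067, 0.998, 0.001, -0.001]
contact_force: [-1.2, -0.0, -0.1]
opening: 1.0
time: 52.25
eef_pos: [0.4999, -0.1043, 0.2269]
(array([ 0.52739696, -0.30288685,  0.16474416]), np.float64(50.77247597078047))
```

View pics/fin_scene.png

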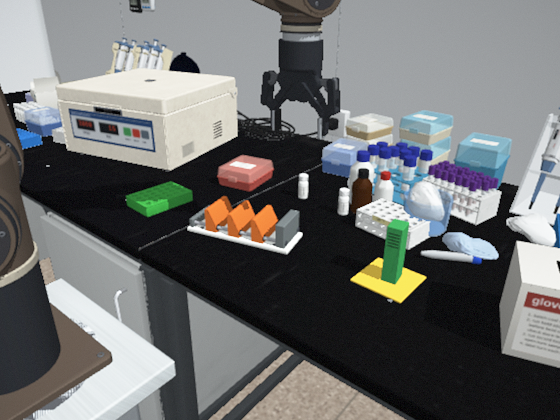

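View pics/fin_top.png

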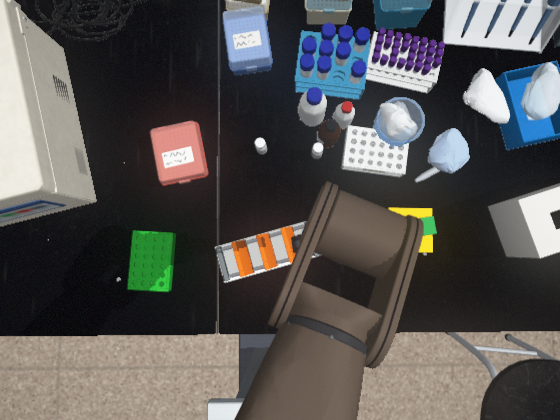

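```bash
python3 -c "
from plant import ctrl
print(ctrl.sign_off(), ctrl.get_state()['time'])"
```

```text
the job is handed in; nothing more can be done
the job is handed in; nothing more can be done
```

The three lanes are set, working outward from the end wall, and the block is back upright on its yellow pad. I handed the job in at about 52 s. No verdict was reported.

- **Lane 1 (mended):** My first try held the block off the wall, so divider 1 went about 1.4 mm too far out. I pushed it back gently with the block (about 4 N) until it sat slightly short. I then redid the lane with the block touching the wall.
- **Lane widths:** The arm's readings when the block touched each face put lane 1 at 28.07 mm and lane 2 at 28.1 mm. In lane 3 the block sat about 2 mm above the floor, against divider 2, with almost no side force. I did not measure any lane again after the last lift-out.
- **Camera check:** With the block out, the top and side cameras put the dividers within about 0.5–1.6 mm of their targets. They disagree with each other by up to about 3 mm, so this only rules out large errors.
- **Forces:** Net contact readings were mostly 6 N or less in the rack. One reached about 7 N against the wall on the first try. I estimate about 11 N at most on the wall itself then, under the 15 N limit.
- **Final pictures:** The spacer stands on the pad, and the tube rack, both vials and the lying tube look unmoved. In the last top view the arm hid part of the rack and pad, so that check rests mainly on the side camera.

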